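# Press the clamp lever through the guard window

### The job

On the guarded drilling jig, reach down through the guard's window with the fingers and press the paddle-ended lever down as far as it goes, so that its foot clamps the board, then draw back out. Do not touch the guard or its window frame at any time, leave the ball-ended lever in the other window as it is, and leave the loose things on the bench where they stand.

Things in the scene. Friction and masses are not known exactly. Their poses are not given: they have to be found in the camera images.
- guard: Cream sheet-metal guard box of a drilling jig, fixed, 200 (x) x 300 (y) x 120 mm high; origin centre of its underside on the bench, z up. Closed all round (bars on +x) but for two windows in its flat 3 mm top, centred at x +20, y +68 and -68 mm. A pale board sticks out 80 mm from its +y side, 8 to 36 mm above the bench.
- window_left (a point): Centre of the guard's +y window, level with the rim's top, 122 mm above the bench. Both windows are 76 mm (guard x) by 88 mm (guard y) clear, each with a steel rim 7 mm wide that stands 2 mm above the guard's top.
- window_right (a point): Centre of the guard's -y window, level with its rim's top, 122 mm above the bench; same size.
- paddle_unit: Steel bracket with the paddle-ended lever, fixed in the guard under one of the two windows (either one), heading as the guard to within 0.05 rad. Origin: underside of the bracket, 8 mm above the bench; the lever's hinge (axis along y) is 91 mm above it and the lever runs from there to +x.
- paddle_top (a point): Centre of the upper face of the black flat paddle (34 mm along x, 42 mm along y), 90 mm from the hinge; the place to press. About 115 mm above the bench when the lever is up, 93 mm when fully down, and at most about 12 mm off its window's centre sideways.
- paddle (a joint): Angle of the paddle-ended lever: 0 up, 0.24 rad fully down at its stop (21 mm lower at the paddle); starts between 0 and 0.06. It resists by friction (about 5 to 8 N at the paddle) and stays where it is left.
- ball_top (a point): Top of the 24 mm black ball on the other lever, which is otherwise the same and is hinged in the same way under the other window. Not to be moved.
- glue: White closed glue bottle, 52 mm across, 115 mm tall, loose, beyond the guard; origin centre of its underside.
- offcut: Wooden offcut block 60 x 38 x 45 mm high, loose, beside the guard (its -y side); origin centre of its underside.
- driver: Screwdriver lying loose on the bench beyond the guard; origin near its middle.

How it is judged:
By the outcome, as a careful person would: the job done as asked, in the order asked, and still so for the second after the job is handed in, with the robot touching nothing.
It also fails if it takes over 29 s, if anything falls off the work surface, if the arm or the gripper's body presses on something with over 40 N, if the wrist force passes 120 N, or if a joint passes its speed limit or range.

### The arm

A 6-joint arm with a two-finger parallel gripper is mounted at the origin on the work surface. World frame = base frame: x ahead of the robot, y to its left, z up, the work surface at z = 0. Lengths are in m, angles in degrees, forces in N, time in s.
With the tool pointing down it reaches from about 0.425 to 0.95 m from the base axis. Payload 14.7 kg.
Tool frame: the origin (TCP) lies at the very end of the fingers, on their centre line; the grasp point (between the pads) lies 19 mm behind it; z points along the fingers, y is the direction in which the jaws open and shut (so a half turn about z gives the same grasp; the last joint's range is limited). The gripper opens to 85 mm and grips with 20 to 120 N. Pads are 22 mm wide; open, the fingers measure 114 mm over their backs; the gripper's body (76 mm by 85 mm) begins 54 mm behind the grasp point. The pads swing forward as they close: fully open they stand 13 mm farther back than shut.
Start: joints at [68.663, 27.513, 91.461, -0, 61.026, -2.67], TCP at [0.208, 0.616, 0.231] pointing down, gripper open.
Joint ranges: [-157.49, 157.49], [-46.99, 117.5], [13.45, 153.17], [-89.5, 269.5], [5.16, 153.95], [-167.48, 167.48]. Speed limits (degrees/s): [108.29, 108.29, 136.94, 172.46, 172.46, 172.46].

### API

Orientations are given as [roll, pitch, yaw] about the fixed x, y, z axes, in that order (R = Rz(yaw) Ry(pitch) Rx(roll)).
In Python, from cell import bot gives the robot as it stands. Calls block until the motion is done:
- bot.reach(position, orientation): joint-space move of the TCP to a pose.
- bot.movel(position, frame=None, speed=0.15): straight line of the TCP; frame=None keeps the orientation; speed is the mean speed in m/s.
- bot.set_joints(angles): joint-space move.
- bot.move_gripper(opening, grasp_force=None): opening from 0.0 (shut) to 1.0 (fully open); grasp_force is the grip in N (None keeps the last); returns when the fingers have stopped.
- bot.dwell(seconds).
- bot.inverse_kinematics(position, orientation): joint angles nearest the present ones, or None.
- bot.get_image(name): name is "scene" or "top" or "wrist"; returns (picture, depth): 420x560x3 uint8, red, green, blue; 420x560 float32, m along the optical axis (not along the pixel's ray), 0 where there is no reading.
- bot.get_calibration(name): a dict with "K" (3x3 intrinsics, pixels), "origin" and "rotation" of the camera in the world; the wrist camera has in their place "mount" (4x4, takes a point from camera to tool coordinates, whose origin is the TCP and whose axes are the flange's). Camera axes: x right, y down, z forward; pixel columns grow to the right and rows downward; lengths in m; the calibration is good to about 2 mm. A picture is of the moment at which its call begins: read the wrist's pose just before it. get_calibration takes no time and is no camera call.
A pose or a line that the arm cannot do raises bot.Unreachable and nothing moves.
- bot.hand_in(): hands the job in, once; it reports no verdict.
Readings, each from a call of its own:
- bot.read_time(): time.
- bot.read_qpos(): joint angles.
- bot.read_qd(): joint speeds.
- bot.read_joint_efforts(): joint torques, N m.
- bot.read_tool_pos(): TCP position.
- bot.read_tcp_rot(): TCP orientation.
- bot.read_force(): force on the tool from outside, world axes, zero at the start.
- bot.read_moment(): the same for the moment, N m.
- bot.read_opening(): opening from 0.0 (shut) to 1.0 (fully open).
Only numpy, scipy, OpenCV 4.12 (cv2) and the standard library are available. Lean on these libraries where they do the work, as an engineer would, in place of code of your own. Each camera call takes 0.05 s, during which the arm holds its last target.

## Working session

There is one attempt and no reset: what is moved stays moved. The work goes in short steps, each a Python script; the robot and the scene stay as the last script left them, time stands still between calls to the robot, and variables do not carry over. Pictures are saved under pics/ and viewed, and the job is handed in when it is done.

```bash
mkdir -p pics; ls; python3 - <<'E'
from cell import bot
import cv2,numpy as np
for n in ["scene","top","wrist"]:
    p=bot.read_tool_pos();r=bot.read_tcp_rot()
    im,d=bot.get_image(n);c=bot.get_calibration(n)
    cv2.imwrite(f"pics/{n}0.png",im[:,:,::-1]);np.savez(f"{n}0.npz",im=im,d=d,p=p,r=r,**c)
    print(n,{k:np.round(v,4).tolist() for k,v in c.items()},p,r,(d>0).mean())
print(bot.read_time(),bot.read_force())
E
```

```text
pics
scene {'K': [[543.3748, 0.0, 282.8588], [0.0, 543.3748, 202.2392], [0.0, 0.0, 1.0]], 'origin': [0.9584, -0.5958, 0.9365], 'rotation': [-140.2994, 0.7955, 27.8406]} [0.20786933 0.61541679 0.23066011] [-1.79928035e+02 -3.22883229e-03  1.61331113e+02] 0.9963477891156463
top {'K': [[379.8779, 0.0, 276.6566], [0.0, 379.8779, 209.2231], [0.0, 0.0, 1.0]], 'origin': [0.475, 0.0229, 0.8532], 'rotation': [-170.7931, -1.6678, -90.6479]} [0.20786294 0.6154068  0.23064892] [-1.79927188e+02 -2.92504937e-03  1.61333353e+02] 0.9959566326530612
wrist {'K': [[364.014, 0.0, 283.0821], [0.0, 364.014, 209.5554], [0.0, 0.0, 1.0]], 'mount': [[-0.0003, -0.9525, -0.3044, 0.0771], [1.0, -0.0003, -0.0002, -0.001], [0.0001, -0.3044, 0.9525, -0.1426], [0.0, 0.0, 0.0, 1.0]]} [0.20790271 0.61549328 0.230754  ] [-1.79941063e+02 -2.67305782e-04  1.61335129e+02] 0.9959608843537415
0.15 [0.28071833 0.50981526 0.43750063]
```

View pics/scene0.png

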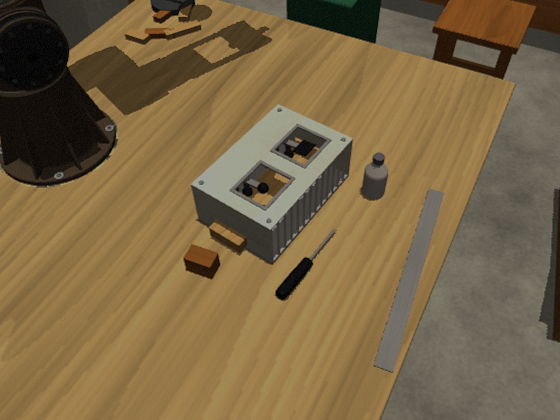

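View pics/top0.png

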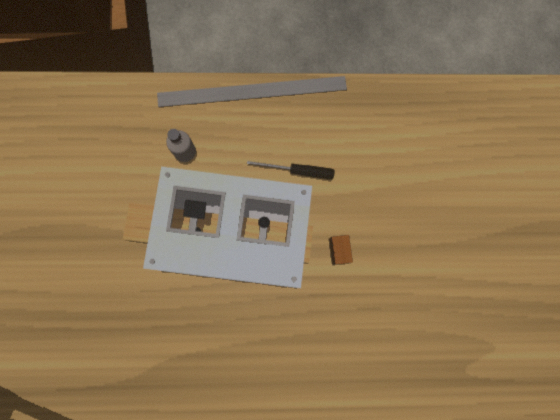

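```bash
cat > h.py <<'E'
import numpy as np,cv2
from scipy.spatial.transform import Rotation as R
def cam(f):
    z=np.load(f)
    if 'mount' in z:
        T=np.eye(4);T[:3,:3]=R.from_euler('xyz',z['r'],degrees=True).as_matrix();T[:3,3]=z['p'];T=T@z['mount']
        return z,z['K'],T[:3,3],T[:3,:3]
    return z,z['K'],z['origin'],R.from_euler('xyz',z['rotation'],degrees=True).as_matrix()
def rays(K,Rm,uv):
    uv=np.atleast_2d(uv).astype(float)
    return np.c_[(uv[:,0]-K[0,2])/K[0,0],(uv[:,1]-K[1,2])/K[1,1],np.ones(len(uv))]@Rm.T
def plane(f,uv,h):
    z,K,o,Rm=cam(f);d=rays(K,Rm,uv);return o+d*((h-o[2])/d[:,2])[:,None]
def cloud(f):
    z,K,o,Rm=cam(f);h,w=z['d'].shape;v,u=np.mgrid[:h,:w]
    P=o+rays(K,Rm,np.c_[u.ravel(),v.ravel()])*z['d'].reshape(-1,1)
    return P.reshape(h,w,3)
E
python3 - <<'E'
from h import *
for n in ['scene','top']:
    z=np.load(n+'0.npz');im=z['im'];P=cloud(n+'0.npz')
    m=(P[...,2]>.114)&(P[...,2]<.128)&(P[...,0]>.3)&(im.min(2)>70)
    nl,L,s,c=cv2.connectedComponentsWithStats(m.astype(np.uint8))
    i=1+s[1:,4].argmax();g=(L==i).astype(np.uint8)
    cs,hi=cv2.findContours(g,cv2.RETR_CCOMP,cv2.CHAIN_APPROX_NONE)
    print(n,s[i],'z med',np.median(P[...,2][g>0]))
    for c_,h_ in zip(cs,hi[0]):
        if cv2.contourArea(c_)<150: continue
        W=plane(n+'0.npz',c_[:,0],0.120)[:,:2]
        r=cv2.minAreaRect((W*1000).astype(np.float32)); print('hole' if h_[3]>=0 else 'outer',cv2.contourArea(c_),r)
    bl=(im.max(2)<45)&(P[...,2]>.07)&(P[...,0]>.3)
    nl,L,s,c=cv2.connectedComponentsWithStats(bl.astype(np.uint8))
    for i in range(1,nl):
        if s[i,4]>25: print('blk',s[i],c[i].round(1),np.median(P[L==i],0).round(4))
x=cv2.imread('pics/top0.png')[160:295,140:320];cv2.imwrite('pics/t1.png',cv2.resize(x,None,fx=4,fy=4,interpolation=2))
x=cv2.imread('pics/scene0.png')[100:265,180:360];cv2.imwrite('pics/s1.png',cv2.resize(x,None,fx=3.6,fy=3.6,interpolation=2))
E
```

```text
scene [ 190  105  163  125 7773] z med 0.12070024651806643
outer 9937.5 ((562.9890747070312, 90.20557403564453), (300.0877990722656, 202.26351928710938), 82.270263671875)
hole 1314.5 ((571.4406127929688, 22.448566436767578), (94.14794158935547, 80.09043884277344), 81.49229431152344)
hole 1098.5 ((590.5791015625, 157.70631408691406), (94.11673736572266, 78.98100280761719), 82.30766296386719)
blk [283 140  33  17 291] [299.1 148.4] [0.5917 0.1591 0.1129]
blk [373 159  11   7  46] [377.6 161.9] [0.7535 0.1946 0.1089]
blk [243 182   9  14  80] [246.4 188.2] [0.5317 0.0236 0.0813]
blk [255 183  14  10  94] [262.3 187.6] [0.5748 0.019  0.1122]
top [  143   167   169   121 12520] z med 0.12156951712750702
outer 15797.5 ((561.52880859375, 92.73182678222656), (300.60565185546875, 200.3045654296875), 82.26091766357422)
hole 1817.5 ((572.0707397460938, 22.478511810302734), (91.54826354980469, 79.2480697631836), 82.3591079711914)
hole 1818.5 ((590.3473510742188, 157.37820434570312), (91.096923828125, 79.36961364746094), 82.1837387084961)
blk [259 218  10   8  50] [263.9 221.9] [0.569  0.0242 0.1161]
```

View pics/t1.png

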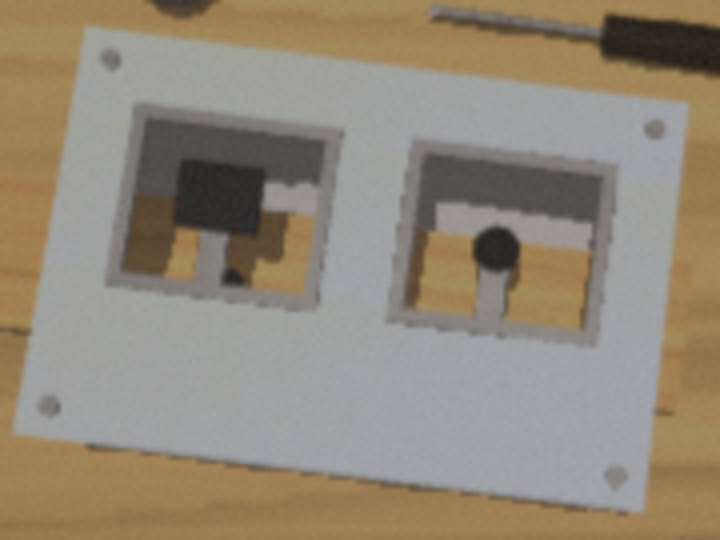

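View pics/s1.png

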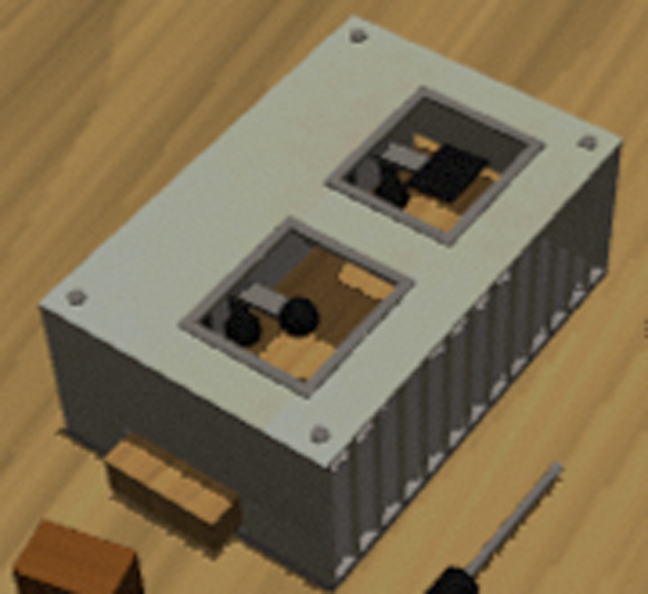

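```bash
python3 - <<'E'
from cell import bot
from h import *
z=np.load('top0.npz');im=z['im'];P=cloud('top0.npz')
bl=np.zeros(im.shape[:2],bool);bl[185:240,170:225]=(im.max(2)<60)[185:240,170:225]
bl&=(P[...,2]>.085)&(P[...,2]<.119)
print(bl.sum(),np.median(P[bl],0))
c=np.argwhere(bl)[:,::-1]
print(c.min(0),c.max(0),c.mean(0),plane('top0.npz',c.mean(0),.112))
q=bot.inverse_kinematics([.59,.157,.24],[180,0,172.2]);print(q)
bot.move_gripper(0.0)
bot.reach([.59,.157,.24],[180,0,172.2])
p=bot.read_tool_pos();r=bot.read_tcp_rot()
im,d=bot.get_image('wrist');cc=bot.get_calibration('wrist')
cv2.imwrite("pics/w1.png",im[:,:,::-1]);np.savez("w1.npz",im=im,d=d,p=p,r=r,**cc)
print(p,r,bot.read_time(),bot.read_opening(),bot.read_force())
E
```

```text
341 [0.59611542 0.16160146 0.11496164]
[184 200] [205 218] [194.34604106 208.69501466] [[0.59706798 0.16180288 0.112     ]]
[ 12.05649816  23.86245369  96.31635126   0.          59.82119505
 -70.14350184]
[0.58980563 0.15781766 0.23998563] [ 1.79992561e+02 -3.10290067e-03  1.72245597e+02] 3.1083 -0.004086017270004254 [0.43635605 0.40142359 0.28463159]
```

View pics/w1.png

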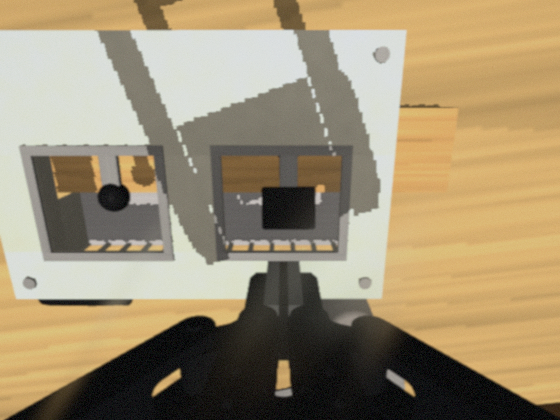

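```bash
python3 - <<'E'
from h import *
z=np.load('w1.npz');im=z['im'];P=cloud('w1.npz')
w=np.zeros(im.shape[:2],bool);w[175:240,235:330]=1
bl=w&(im.max(2)<45)&(P[...,2]>.085)&(P[...,2]<.119)
c=np.argwhere(bl)[:,::-1]
print('paddle',bl.sum(),np.median(P[bl],0),c.min(0),c.max(0),c.mean(0))
h=np.median(P[bl][:,2]);W=plane('w1.npz',c,h)[:,:2]
print(cv2.minAreaRect((W*1000).astype(np.float32)),h)
g=((P[...,2]>.113)&(P[...,2]<.128)&(im.min(2)>45)).astype(np.uint8)
cs,hi=cv2.findContours(g,cv2.RETR_CCOMP,cv2.CHAIN_APPROX_NONE)
for c_,h_ in zip(cs,hi[0]):
    if cv2.contourArea(c_)<2000: continue
    W=plane('w1.npz',c_[:,0],.122)[:,:2]*1000
    print(h_[3]>=0,cv2.minAreaRect(W.astype(np.float32)))
b=w&0|((im.max(2)<45)&(P[...,2]>.085)&(P[...,2]<.119));b[:,150:]=0;b[:180]=0;b[220:]=0
print('ball',b.sum(),P[b].max(0),np.median(P[b],0))
E
```

```text
paddle 2011 [0.59665746 0.15861825 0.11342128] [262 187] [313 228] [287.06613625 207.09199403]
((597.3612670898438, 159.11521911621094), (39.731327056884766, 33.300533294677734), 82.23599243164062) 0.11342128039287236
False ((563.087646484375, 90.92698669433594), (298.049072265625, 198.06149291992188), 82.24022674560547)
True ((591.4029541015625, 155.13018798828125), (88.14122009277344, 74.15764617919922), 82.23712158203125)
True ((573.2902221679688, 22.280689239501953), (86.66529846191406, 74.1702651977539), 82.23171997070312)
ball 637 [[[ 3.95102964e-01 -8.36479849e-02 -6.66081224e-04]
  [ 3.95318104e-01 -8.25343130e-02 -3.77346665e-04]
  [ 3.95239863e-01 -8.20421451e-02 -1.04317913e-03]
  ...
  [ 4.65494856e-01  4.31348815e-01 -3.43366863e-04]
  [ 4.65431218e-01  4.33332988e-01 -1.87500672e-03]
  [ 4.65784256e-01  4.32987736e-01 -4.30115018e-05]]

 [[ 3.95102964e-01 -8.36479849e-02 -6.66081224e-04]
  [ 3.95318104e-01 -8.25343130e-02 -3.77346665e-04]
  [ 3.95239863e-01 -8.20421451e-02 -1.04317913e-03]
  ...
  [ 4.65494856e-01  4.31348815e-01 -3.43366863e-04]
  [ 4.65431218e-01  4.3
[... 2594 characters left out ...]
2e-03]
  [ 4.65784256e-01  4.32987736e-01 -4.30115018e-05]]

 [[ 3.95102964e-01 -8.36479849e-02 -6.66081224e-04]
  [ 3.95318104e-01 -8.25343130e-02 -3.77346665e-04]
  [ 3.95239863e-01 -8.20421451e-02 -1.04317913e-03]
  ...
  [ 4.65494856e-01  4.31348815e-01 -3.43366863e-04]
  [ 4.65431218e-01  4.33332988e-01 -1.87500672e-03]
  [ 4.65784256e-01  4.32987736e-01 -4.30115018e-05]]

 [[ 3.95102964e-01 -8.36479849e-02 -6.66081224e-04]
  [ 3.95318104e-01 -8.25343130e-02 -3.77346665e-04]
  [ 3.95239863e-01 -8.20421451e-02 -1.04317913e-03]
  ...
  [ 4.65494856e-01  4.31348815e-01 -3.43366863e-04]
  [ 4.65431218e-01  4.33332988e-01 -1.87500672e-03]
  [ 4.65784256e-01  4.32987736e-01 -4.30115018e-05]]]
```

```bash
python3 - <<'E'
from cell import bot
import numpy as np
x,y=.5965,.159
bot.movel([x,y,.135],speed=.1)
print(bot.read_tool_pos(),bot.read_force())
bot.movel([x,y,.118],speed=.05)
z=.118
while z>.083:
    z-=.004 if z>.1 else .0015
    bot.movel([x,y,z],speed=.04)
    f=np.array(bot.read_force());p=bot.read_tool_pos()
    print(round(z,4),p.round(4),f.round(1),round(bot.read_time(),2))
    if f[2]>28 or abs(f[0])>20 or abs(f[1])>20: break
E
```

```text
[0.59689171 0.15909332 0.13563174] [-0.74228238  0.23304839  0.6068383 ]
0.114 [0.5966 0.159  0.114 ] [-0.4  0.2 -0.4] 5.05
0.11 [0.5965 0.159  0.1099] [0.5 0.1 0. ] 5.3
0.106 [0.5963 0.159  0.1058] [-0.1 -0.3  0.5] 5.55
0.102 [0.5963 0.159  0.1018] [ 0.5 -0.2 -1. ] 5.8
0.098 [0.5963 0.159  0.0979] [0.2 0.7 0.4] 6.05
0.0965 [0.5963 0.159  0.0965] [-1.  -0.1  2.6] 6.3
0.095 [0.5963 0.159  0.095 ] [-1.3  0.9  3.5] 6.55
0.0935 [0.5963 0.159  0.0939] [-3.8 -0.7 11.2] 6.8
0.092 [0.5964 0.1591 0.0935] [-9.8 -1.2 28.6] 7.05
```

```bash
python3 - <<'E'
from cell import bot
from h import *
bot.dwell(.4);print(bot.read_force(),bot.read_tool_pos())
bot.movel([.5955,.1585,.14],speed=.08)
bot.movel([.59,.157,.24],speed=.15);bot.dwell(.3)
p=bot.read_tool_pos();r=bot.read_tcp_rot()
for n in['wrist','scene']:
    im,d=bot.get_image(n);cc=bot.get_calibration(n)
    cv2.imwrite(f"pics/{n}2.png",im[:,:,::-1]);np.savez(f"{n}2.npz",im=im,d=d,p=p,r=r,**cc)
P=cloud('wrist2.npz');im=np.load('wrist2.npz')['im']
for nm,(a,b,c,d) in dict(paddle=(175,250,235,330),ball=(175,220,95,135)).items():
  for f in ['w1.npz','wrist2.npz']:
    P=cloud(f);im=np.load(f)['im'];m=np.zeros(im.shape[:2],bool);m[a:b,c:d]=1
    m&=(im.max(2)<45)&(P[...,2]>.075)&(P[...,2]<.121)
    print(nm,f,m.sum(),np.median(P[m],axis=0).round(4),P[m][:,2].max().round(4))
print(p,bot.read_time(),bot.read_force())
E
```

```text
[-9.01861027 -0.89913829 27.97573504] [0.59646758 0.15907728 0.09346179]
paddle w1.npz 2011 [0.5967 0.1586 0.1134] 0.1169
paddle wrist2.npz 1725 [0.5971 0.159  0.0934] 0.0966
ball w1.npz 637 [0.5707 0.0278 0.1135] 0.118
ball wrist2.npz 636 [0.5706 0.0278 0.1133] 0.1176
[0.58975284 0.15697598 0.2393105 ] 9.4167 [ 0.030857    0.32495692 -0.14020109]
```

View pics/wrist2.png

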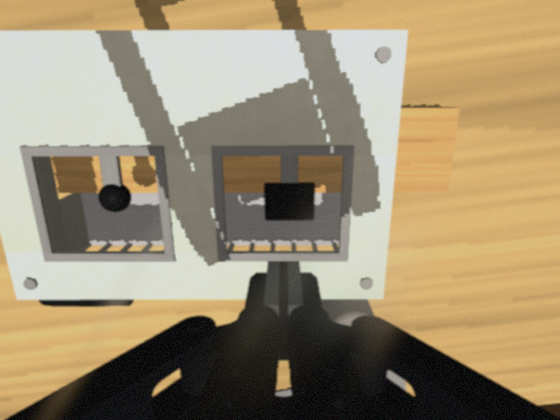

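View pics/scene2.png

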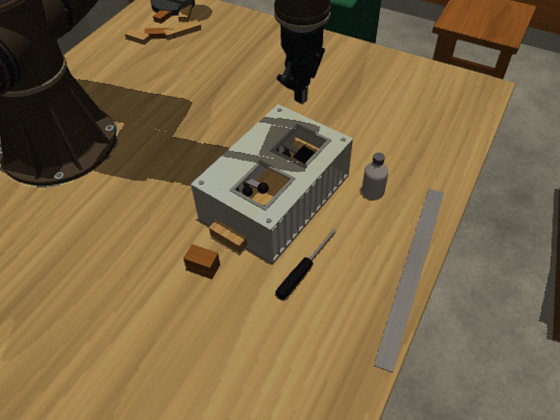

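The paddle dropped 20 mm and stopped hard at 93.4 mm. The push showed almost no friction on the way down, so I'll press again to confirm this is the stop.

```bash
python3 - <<'E'
from cell import bot
from h import *
x,y=.5975,.1588
bot.movel([x,y,.135],speed=.12)
bot.movel([x,y,.097],speed=.06)
for z in [.0945,.093,.0915,.091]:
    bot.movel([x,y,z],speed=.04);f=bot.read_force()
    print(z,bot.read_tool_pos().round(4),f.round(1))
    if f[2]>30: break
bot.movel([.5955,.1585,.14],speed=.08)
bot.movel([.59,.157,.24],speed=.15);bot.dwell(.3)
p=bot.read_tool_pos();r=bot.read_tcp_rot()
for n in ['wrist','scene']:
    im,d=bot.get_image(n);np.savez(n+"3.npz",im=im,d=d,p=p,r=r,**bot.get_calibration(n))
for nm,(a,b,c,d) in dict(paddle=(175,250,235,330),ball=(175,220,95,135)).items():
    f='wrist3.npz';P=cloud(f);im=np.load(f)['im'];m=np.zeros(im.shape[:2],bool);m[a:b,c:d]=1
    m&=(im.max(2)<45)&(P[...,2]>.075)&(P[...,2]<.121)
    Q=P[m];A=np.c_[Q[:,:2]-Q[:,:2].mean(0),np.ones(len(Q))]
    print(nm,m.sum(),np.median(Q,axis=0).round(4),'plane',np.linalg.lstsq(A,Q[:,2],rcond=None)[0].round(3))
P=cloud('w1.npz');im=np.load('w1.npz')['im'];m=np.zeros(im.shape[:2],bool);m[175:250,235:330]=1;m&=(im.max(2)<45)&(P[...,2]>.085)&(P[...,2]<.121)
Q=P[m];A=np.c_[Q[:,:2]-Q[:,:2].mean(0),np.ones(len(Q))];print('before',np.linalg.lstsq(A,Q[:,2],rcond=None)[0].round(3))
a=np.load('scene0.npz')['im'].astype(int);b=np.load('scene3.npz')['im'].astype(int)
D=np.abs(a-b).max(2)
for k,(v0,v1,u0,u1) in dict(glue=(150,202,360,392),offcut=(243,280,180,222),driver=(226,302,272,340)).items(): print(k,(D[v0:v1,u0:u1]>40).sum())
print(bot.read_time(),bot.read_force())
E
```

```text
0.0945 [0.5976 0.1588 0.0946] [-0.3 -0.6 -0.4]
0.093 [0.5978 0.1588 0.0938] [-2.7 -0.3 11.2]
0.0915 [0.5979 0.1589 0.0933] [-7.5 -1.2 28.3]
0.091 [0.5979 0.1589 0.0932] [-10.3  -2.4  33.6]
paddle 1720 [0.5971 0.1591 0.0934] plane [-0.111  0.013  0.093]
ball 638 [0.5706 0.0278 0.1133] plane [ 0.083 -0.326  0.113]
before [ 0.109 -0.012  0.113]
glue 0
offcut 0
driver 0
14.2083 [-0.54640598  0.36535489 -0.00272492]
```

```bash
python3 -c "
from cell import bot
bot.hand_in();print(bot.read_time())"
```

```text
the job is handed in; nothing more can be done
the job is handed in; nothing more can be done
```

I pressed the paddle-ended lever, which was under the +y window, down to its stop. I used the shut fingers, then drew straight back out to about 120 mm above the guard and handed the job in at about 14 s.

- **Paddle:** its top went from 113.4 mm to 93.4 mm above the bench, against about 93 mm expected when fully down. Its tilt changed by about 0.22 rad, which fits a start of about 0.02 rad and the stop at 0.24 rad. A second press met the same stop at 93.2 mm with 34 N, and the paddle stayed down after I withdrew.
- **Ball lever:** it had not moved, within 0.2 mm.
- **Loose things:** the glue bottle, offcut and screwdriver showed no change in the scene camera.
- **Guard:** the fingers went down within about 7 mm of the window's centre, which left roughly 20 mm or more on every side. I saw no sideways force away from the stop, so there was no sign of touching it.
- **Disagreements:** the force readings between steps showed almost none of the expected 5 to 8 N of lever friction until close to the stop. That is why I pressed a second time. I could not see the foot on the board directly, so the clamping is inferred from the lever being at its stop.

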